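Empty the drained degreasing tank of its swing buckets

ROBOT

A 6-joint arm with a two-finger parallel gripper is mounted at the origin on the work surface. World frame = base frame: x ahead of the robot, y to its left, z up, the work surface at z = 0. Lengths are in mm, angles in rad, forces in N, time in s.
With the tool pointing down it reaches from about 400 to 925 mm from the base axis. Payload 12.5 kg.
Tool frame: the origin (TCP) lies midway between the tips of the shut fingers; the grasp point (between the pads) lies 19 mm behind it (env.grip_depth is the distance from the TCP to the grasp point, in mm); z points along the fingers, y is the line along which they close (so a half turn about z gives the same grasp; the last joint's range is limited). The gripper opens to 95 mm and grips with 3 to 60 N. Pads are 20 mm wide; open, the fingers measure 119 mm over their backs; the gripper's body (75 mm by 180 mm) begins 59 mm behind the grasp point.
Start: joints at [1.219, 0.491, 1.559, -0, 1.092, -0.106], TCP at [152.064, 606.237, 214.661] pointing down, gripper open.
Joint ranges: [-3.1, 3.1], [-0.84, 2.19], [0.05, 2.79], [-1.13, 4.28], [0.06, 2.93], [-2.69, 2.69]. Speed limits (rad/s): [2.22, 2.22, 2.79, 3.14, 3.14, 3.14].

INTERFACE

Orientations are given as [roll, pitch, yaw] about the fixed x, y, z axes, in that order (R = Rz(yaw) Ry(pitch) Rx(roll)).
In Python, from cell import monitor, viewer, order, env gives the robot as it stands.
- The arm moves only by the tool move_arm, never from a script. Its argument "moves" is one flat list of numbers, 4 for each row, row after row: the shift along the tool's x, y, z normalised to -1 to 1, where 1 is 0.15 m, then the turn about the tool's z normalised to -1 to 1, where 1 is pi/2 rad. A call has 1 to 10 rows; each row shifts and turns the commanded pose from where the row before left it, along the tool's axes as they then stand; what a row does not reach is not made up. A row lasts 1/8 s, in which the tool goes at most 62.5 mm and 10.7 degrees, less where a joint would pass 70% of its speed; a pose out of reach is approached as far as the arm can. A call with a number of a shift or a turn outside -1 to 1 is refused whole. A call with a gripper value outside its range is refused whole. "claw" is the finger opening in mm, from 0 to 95.1, set as the call begins (left out, the last holds). The fingers move at their own pace and stop on an object; the grip force is fixed at half the most. Time passes only in rows, so rows that do not move let the fingers close. It gives the time, the measured TCP pose, the force, the opening and the grip force at its end, in the units of the state.
- monitor.state(): the state, without advancing time (a new reading comes with each control period).
- viewer.read_camera(name): name is "side" or "top"; returns the picture (480x640x3 uint8, red, green, blue); there is no depth.
- viewer.camera_info(name): a dict with "K" (3x3 intrinsics, pixels), "dist_coeffs" ([k1, k2, p1, p2, k3] as OpenCV has them; the pictures are not rectified), "camera_from_world" (4x4, takes a point from world to camera coordinates). Camera axes: x right, y down, z forward; pixel columns grow to the right and rows downward; lengths in mm; the calibration is good to about 2 mm. A picture is of the moment at which its call begins. camera_info takes no time and is no camera call.
- order.job_done(): hands the job in; it is judged then, once.
The state is a dict: "t": time; "joints": joint angles; "qvel": joint speeds; "tau": joint torques, N m; "eef_pos": TCP position; "tcp_rot": TCP orientation; "ft_force": force on the tool from outside, world axes, zero at the start; "moment": the same for the moment, N m; "opening": opening from 0.0 (shut) to 1.0 (fully open); "grip_force": force on a finger pad.
Only numpy, scipy, OpenCV 4.12 (cv2) and the standard library are available. Lean on these libraries where they do the work, as an engineer would, in place of code of your own. Each camera call takes 0.05 s, during which the arm holds its last target. There are 200 camera calls.

TASK

Unload the drained degreasing tank: swing the hasp off the catch, open the lid, lift each bucket by its grip bar straight up out of its trunnion forks, without tipping it, swinging it or letting it catch on the tank, and set it down (do not drop it) standing upright in the drip tray. When all the buckets stand in the tray, shut the lid fully and swing the hasp back over the catch. Leave the hammer, the steel block and the wire spool alone.

Things in the scene. Friction and masses are not known exactly. Their poses are not given: they have to be found in the camera images.
- tank: Fixed steel bench tank, empty, 134 (x) by 380 (y) by 134 mm high, walls 5 mm; origin at the centre of its underside; front (-x) faces the robot. Inside are three pairs of trunnion forks at tank y -110, 0, +110 mm, x +-44 mm: notches open at the top, 14 mm wide, bottoms 72 mm and prong tops 92 mm above the bench.
- lid (a joint): Hinge angle of the tank's flat lid (rad): 0 shut, up to 1.6 open; hinged along the far (+x) top edge, the front edge rises and swings back. The stiff hinge stays where it is left (about 5 N at the bar moves it). Buckets come out freely past the lid only if it is open beyond about 1.35. While the hasp is over the catch the lid is held down.
- lid_hinge (a point): Middle of the lid's hinge line (which runs along the tank's y), at tank x +65 mm, 134 mm above the bench; axes of the lid.
- lid_bar (a point): Middle of the lid's round handle bar: 10 mm diameter, 110 mm long, parallel to the hinge. With the lid shut it is 117 mm in front of the hinge line and 45 mm above it (38 mm above the lid plate, clear beneath), at tank y 0; the plate reaches 20 mm further forward. It turns with the lid; axes of the lid.
- hasp (a joint): Angle of the swivel hasp (rad), a flat level steel arm 82 mm long on an upright pin at the tank's front, just above the lid: 0 = along tank +y, over the catch (a tongue on the lid's front edge); up to 1.7, its free end swung out towards the robot (counter-clockwise from above). Clear of the catch beyond 0.8. Stays where left (1 N at the knob moves it).
- hasp_pivot (a point): The hasp's upright pin axis, at arm height (146 mm above the bench), at tank x -84, y +35 mm; axes of the hasp.
- hasp_knob (a point): Centre of the hasp's round upright knob: 16 mm diameter, 40 mm high, on the arm 68 mm from the pin, its centre 22 mm above the arm's middle. With the hasp at 0 its axis is 12 mm in front of the lid's front edge, its lower end 7 mm above the lid plate.
- bucket1_center (a point): Centre of a steel bucket (0.4 kg, pipe sleeves fixed inside). Box 68 (x) by 70 by 60 mm high; an arch carries a grip bar along its x, 12 mm wide and high, 58 mm clear, middle 43 mm above this point; underside 49 mm below. Trunnion pins, 10 mm diameter, 1 mm above this point, reach x +-50 mm; it swings freely about them in the forks. z is up. Buckets are alike; one may be absent.
- bucket2_center (a point): As bucket1_center, for the second bucket.
- bucket3_center (a point): As bucket1_center, for the third bucket.
- tray: Loose aluminium drip tray, 160 (x) by 330 (y) by 35 mm high, about 1.6 kg, walls and floor 5 mm; origin at the centre of its underside. Inside it is 150 by 320 mm: room for three buckets in a row along its y, bars along its x.
- hammer: Bystander: hammer 240 mm long lying on the bench; origin near its middle, on the bench.
- steel_block: Bystander: steel block 90 by 45 by 40 mm; origin at the centre of its underside.
- spool: Bystander: spool of welding wire, 90 mm diameter, 50 mm high; origin at the centre of its underside.

How it is judged (in metres and radians):
On the way, in this order (a step that is already met when the one before it is completed fails the run):
1. the hasp is swung off the catch, the lid still shut (value of joint hasp above 0.8 rad and value of joint lid below 0.05 rad), for 0.2 s.
2. the lid is opened (value of joint lid above 1.2 rad), for 0.2 s.
3. every bucket stands upright in the drip tray, let go, the lid still open (x of bucket1_center in the frame of tray between -0.05 and 0.05 m and y of bucket1_center in the frame of tray between -0.135 and 0.135 m and z of bucket1_center in the frame of tray between 0.048 and 0.06 m and angle between each of bucket1_center, bucket2_center, bucket3_center's own z axis and vertical below 0.1 rad and linear speed of each of bucket1, bucket2, bucket3 below 0.05 m/s and x of bucket2_center in the frame of tray between -0.05 and 0.05 m and y of bucket2_center in the frame of tray between -0.135 and 0.135 m and z of bucket2_center in the frame of tray between 0.048 and 0.06 m and x of bucket3_center in the frame of tray between -0.05 and 0.05 m and y of bucket3_center in the frame of tray between -0.135 and 0.135 m and z of bucket3_center in the frame of tray between 0.048 and 0.06 m and contact force between the fingers and bucket1 below 0.2 N and contact force between the fingers and bucket2 below 0.2 N and contact force between the fingers and bucket3 below 0.2 N and value of joint lid above 0.8 rad), for 0.3 s.
4. the lid is shut (value of joint lid below 0.03 rad and value of joint hasp above 0.5 rad), for 0.2 s.
At the end, for the whole second after the job is handed in: Every bucket is released at rest in the drip tray, on its floor, upright within 0.1 rad, its centre within 50 mm (tray x) and 135 mm (tray y) of the tray's middle; lid shut (joint below 0.03 rad), hasp over the catch (joint below 0.15 rad) (x of bucket1_center in the frame of tray between -0.05 and 0.05 m and y of bucket1_center in the frame of tray between -0.135 and 0.135 m and z of bucket1_center in the frame of tray between 0.048 and 0.06 m and angle between each of bucket1_center, bucket2_center, bucket3_center's own z axis and vertical below 0.1 rad and linear speed of each of bucket1, bucket2, bucket3 below 0.05 m/s and x of bucket2_center in the frame of tray between -0.05 and 0.05 m and y of bucket2_center in the frame of tray between -0.135 and 0.135 m and z of bucket2_center in the frame of tray between 0.048 and 0.06 m and x of bucket3_center in the frame of tray between -0.05 and 0.05 m and y of bucket3_center in the frame of tray between -0.135 and 0.135 m and z of bucket3_center in the frame of tray between 0.048 and 0.06 m and value of joint lid below 0.03 rad and value of joint hasp below 0.15 rad); the robot touches nothing.
It fails at once if a bucket tips or swings more than 0.4 rad from upright (angle between any of bucket1_center, bucket2_center, bucket3_center's own z axis and vertical above 0.4 rad).
It fails at once if a bucket is caught or pressed against the tank with over 30 N (contact force between any of bucket1, bucket2, bucket3 and tank above 30 N).
It fails at once if a bucket is dropped (falls free from more than a few centimetres) ((linear speed of bucket1 above 0.7 m/s and contact force between the fingers and bucket1 below 0.1 N and height (world z) of bucket1_center above 0.065 m) or (linear speed of bucket2 above 0.7 m/s and contact force between the fingers and bucket2 below 0.1 N and height (world z) of bucket2_center above 0.065 m) or (linear speed of bucket3 above 0.7 m/s and contact force between the fingers and bucket3 below 0.1 N and height (world z) of bucket3_center above 0.065 m)).
It fails at once if the hammer, steel block or spool is moved more than 30 mm (distance of any of hammer, steel_block, spool from where it was at the start of the episode above 0.03 m).
Of bucket1, bucket2, bucket3 only 2 to 3 are there at a start; the rules pass over those that are not, and their reading is None.
At some moment in a run one of tray may be knocked a few centimetres aside while the robot is not near it.
It also fails if it takes over 208 s, if anything falls off the work surface, if the arm or the gripper's body presses on something with over 40 N, if the wrist force passes 120 N, or if a joint passes its speed limit or range.

## Working session

There is one attempt and no reset: what is moved stays moved. The work goes in short steps, Python scripts to look and compute and a tool call to move; the robot and the scene stay as the last step left them, time stands still between calls to the robot, and variables do not carry over. Pictures are saved under pics/ and viewed, at most 14 in all, crops included, and the job is handed in when it is done.

Besides the shell and the picture viewer there is one more tool, called after "Request:" as a command line: name --argument value ..., lists and objects as JSON in quotes. move_arm: Moves the arm, as the interface text tells. Scaled input: -1 to 1 covers 0.15 m each way for a shift and pi/2 rad each way for a turn. Its arguments: {"type":"object","properties":{"moves":{"type":"array"},"claw":{"type":"number"}},"required":["moves"]}

```bash
ls; mkdir -p pics
cat > h.py <<'E'
import numpy as np, cv2
from cell import monitor, viewer, order, env
def ray(cam,uv):
    c=viewer.camera_info(cam);K=np.array(c["K"],float);d=np.array(c["dist_coeffs"],float);T=np.array(c["camera_from_world"],float)
    p=cv2.undistortPoints(np.array([[uv]],float),K,d)[0,0]
    R=T[:3,:3];o=-R.T@T[:3,3];return o,R.T@np.array([p[0],p[1],1])
def atz(cam,uv,z):
    o,d=ray(cam,uv);return o+d*(z-o[2])/d[2]
def proj(cam,P):
    c=viewer.camera_info(cam);T=np.array(c["camera_from_world"],float)
    r,_=cv2.Rodrigues(T[:3,:3]);return cv2.projectPoints(np.array(P,float).reshape(-1,1,3),r,T[:3,3],np.array(c["K"],float),np.array(c["dist_coeffs"],float))[0][:,0]
def snap(cam,name,box=None,k=1):
    im=viewer.read_camera(cam)[:,:,::-1]
    cv2.imwrite("pics/full_"+name,im)
    if box: im=cv2.resize(im[box[1]:box[3],box[0]:box[2]],None,fx=k,fy=k,interpolation=cv2.INTER_CUBIC)
    cv2.imwrite("pics/"+name,im)
E
python3 - <<'E'
from h import *
snap("top","t0.png");snap("side","s0.png")
for c in("top","side"):
    i=viewer.camera_info(c);T=np.array(i["camera_from_world"]);print(c,-T[:3,:3].T@T[:3,3],np.array(i["K"])[0,0],i["dist_coeffs"])
s=monitor.state();print(s["eef_pos"],s["tcp_rot"],s["t"],s["ft_force"])
E
```

```text
pics
top [ 369.20063338  -10.45186447 1072.10209173] 441.88337147348136 [-0.04505928  0.          0.          0.          0.        ]
side [382.85086657 615.28858789 796.85318616] 512.7392386441434 [-0.09820415  0.          0.          0.          0.        ]
[151.99885422 606.00871957 214.11399872] [-3.14059044e+00 -8.23140479e-05  2.89580925e+00] 0.1 [-0.95453081  0.17758782  0.14444553]
```

View pics/t0.png

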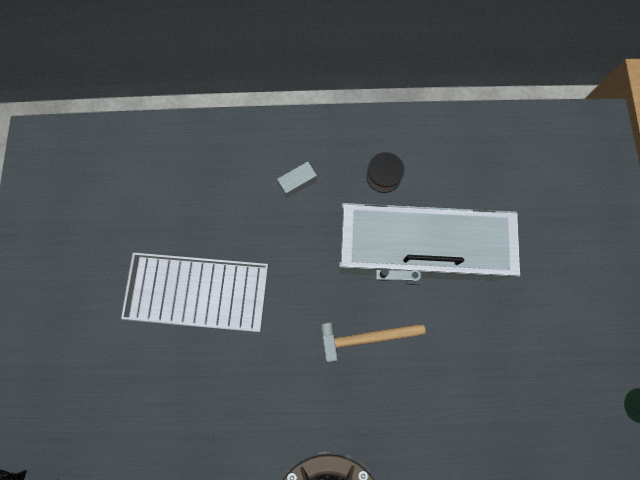

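View pics/s0.png

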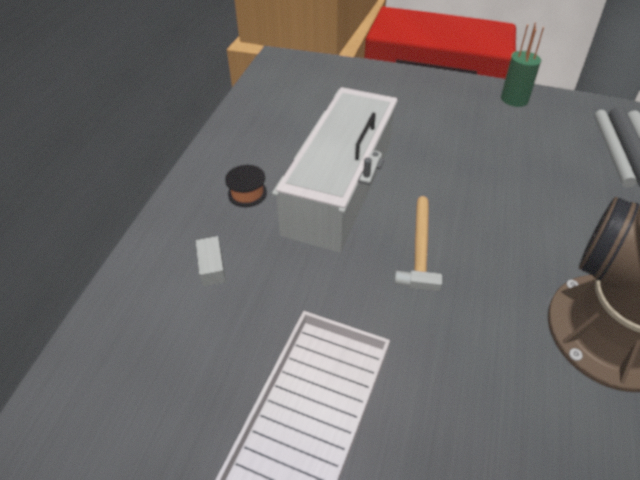

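The top view shows the tray (122–267, 253–331), the tank (340–520, 204–276) with the lid shut and knob near (384,272), and the hammer, block and spool. I'll enlarge the tank and the tray.

Run:
```python
import cv2
im=cv2.imread("pics/t0.png")
a=cv2.resize(im[195:295,330:530],None,fx=4,fy=4,interpolation=cv2.INTER_CUBIC)
b=cv2.resize(im[245:340,115:275],None,fx=4,fy=4,interpolation=cv2.INTER_CUBIC)
cv2.imwrite("pics/t0a.png",a);cv2.imwrite("pics/t0b.png",b)
```

```text
(no output)
```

View pics/t0a.png

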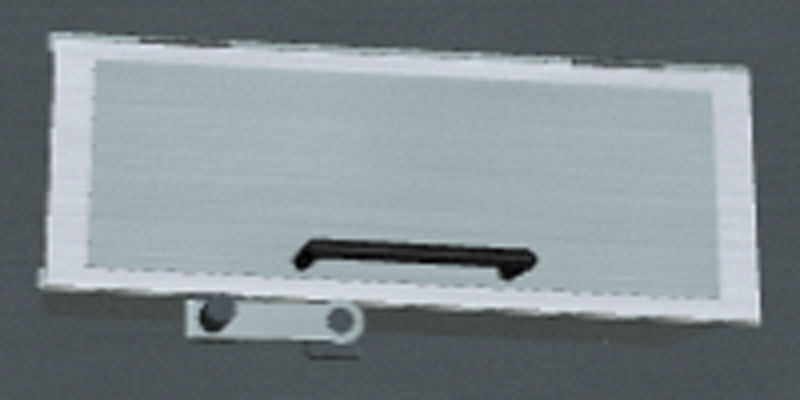

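View pics/t0b.png

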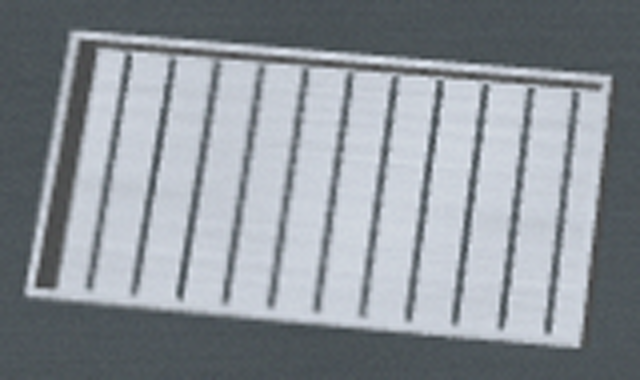

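Enlarged: lid corners (52,35), (750,70), (760,322), (40,288), pivot (341,320), bar (310,245)–(527,258); tray rim corners (70,32), (612,75), (580,347), (27,293), all in 4x crop pixels. Fitting poses.

```bash
cat > fit.py <<'E'
from h import *
from scipy.optimize import least_squares
def fit(obs,x0):
    # obs: (cam, local xyz, uv)
    def w(p,l): c,s=np.cos(p[2]),np.sin(p[2]);l=np.array(l,float);return [p[0]+c*l[0]-s*l[1],p[1]+s*l[0]+c*l[1],l[2]]
    f=lambda p:np.concatenate([proj(c,[w(p,l)])[0]-uv for c,l,uv in obs])
    r=least_squares(f,x0,x_scale=[100,100,1],loss="soft_l1");return r.x,r.fun.reshape(-1,2).round(1)
E
python3 - <<'E'
from fit import *
A=lambda u,v:np.array([330+(u-1.5)/4,195+(v-1.5)/4]);B=lambda u,v:np.array([115+(u-1.5)/4,245+(v-1.5)/4])
tk=[("top",(-72,190,141),A(40,288)),("top",(-72,-190,141),A(760,322)),("top",(-84,35,149),A(341,320)),("top",(-52,53,179),A(310,245)),("top",(-52,-53,179),A(527,258)),
 ("top",(65,190,138),A(52,35)),("top",(65,-190,138),A(750,70))]
x,r=fit(tk,[550,-200,0]);print("tank",x,r.tolist())
ty=[("top",(80,165,35),B(70,32)),("top",(80,-165,35),B(612,75)),("top",(-80,-165,35),B(580,347)),("top",(-80,165,35),B(27,293))]
y,r2=fit(ty,[480,300,0]);print("tray",y,r2.tolist())
def W(l,p=x):
    c,s=np.cos(p[2]),np.sin(p[2]);return np.array([p[0]+c*l[0]-s*l[1],p[1]+s*l[0]+c*l[1],l[2]])
print("knob from pivot",W((-84,103,168)),"img",atz("top",A(216,308),188))
print("knob side px",proj("side",[W((-84,103,188)),W((-52,53,179)),W((-52,-53,179)),W((-67,190,134))]))
for n,uv,z in(("hammerhead",(329,342),25),("hh end",(425,330),15),("spool",(386,168),50),("block",(297,178),40)):print(n,atz("top",uv,z))
E
```

```text
tank [ 5.86683431e+02 -2.38189816e+02 -7.95807476e-02] [[1.7, -0.9], [-0.9, -0.7], [-0.3, -0.3], [1.7, 0.4], [-1.3, -0.3], [1.4, 1.5], [-1.7, 1.3]]
tray [ 4.97914957e+02  3.02064797e+02 -1.11206508e-01] [[0.6, -0.5], [-0.2, -0.0], [0.1, -0.1], [-0.5, 0.7]]
knob from pivot [ 511.13744835 -128.838069    168.        ] img [ 507.33848999 -126.42857874  188.        ]
knob side px [[365.41799175 159.11794975]
 [356.94992443 143.97655   ]
 [372.19388944 114.92317404]
 [341.14930362 208.20949323]]
hammerhead [371.74604087 -12.23947484  25.        ]
hh end [ 392.71187786 -238.91288428   15.        ]
spool [ 787.04379574 -165.23499694   50.        ]
block [771.13893767  55.5747761   40.        ]
```

```bash
cat >> h.py <<'E'
TK=np.array([586.7,-238.2,-0.080])
def W(l,p=TK):
    c,s=np.cos(p[2]),np.sin(p[2]);return np.array([p[0]+c*l[0]-s*l[1],p[1]+s*l[0]+c*l[1],l[2]])
def rows(wps,yaw=None,start=None,vmax=50):
    """shift rows (tool units) through world TCP waypoints at the present (or given) yaw"""
    s=monitor.state();p=np.array(start if start is not None else s["eef_pos"],float);y=s["tcp_rot"][2] if yaw is None else yaw
    ex=np.array([np.cos(y),np.sin(y),0]);ey=np.array([np.sin(y),-np.cos(y),0]);ez=np.array([0,0,-1.])
    print("from",p.round(1),"yaw",round(y,4),"ft",np.round(s["ft_force"],1),"t",round(s["t"],1))
    for w in wps:
        d=np.array(w,float)-p;p=np.array(w,float);n=max(1,int(np.ceil(np.linalg.norm(d)/vmax)))
        print(n,"x",[round(float(d@e)/150/n,4) for e in(ex,ey,ez)],"->",p.round(1))
E
echo ok
```

```text
ok
```

Request:
move_arm --moves '[0,0,-0.07,0.1118,0,0,-0.07,0.1118,0,0,-0.07,0.1118,0,0,-0.07,0.1118,0,0,-0.07,0.1118,0,0,-0.07,0.1118,0,0,-0.07,0.1118,0,0,-0.07,0.1118,0,0,0,0,0,0,0,0]' --claw 50

```text
t: 1.35
eef_pos: [152.0, 606.0, 298.0]
tcp_rot: [-3.141, 0.001, 1.495]
ft_force: [0.4, 0.7, -0.7]
opening: 0.53
grip_force: 0.0
```

Run:
```python
from h import *
rows([(480,300,298),(510,-128,298),(510,-128,230)],yaw=1.493,vmax=58)
```

```text
from [152. 606. 298.] yaw 1.493 ft [ 0.4  0.7 -0.7] t 1.4
8 x [-0.233, 0.2923, 0.0] -> [480. 300. 298.]
8 x [-0.3536, 0.0526, 0.0] -> [ 510. -128.  298.]
2 x [0.0, 0.0, 0.2267] -> [ 510. -128.  230.]
```

Request:
move_arm --moves '[-0.233,0.2923,0,0,-0.233,0.2923,0,0,-0.233,0.2923,0,0,-0.233,0.2923,0,0,-0.233,0.2923,0,0,-0.233,0.2923,0,0,-0.233,0.2923,0,0,-0.233,0.2923,0,0,0,0,0,0]'

```text
t: 2.48
eef_pos: [481.4, 297.0, 297.7]
tcp_rot: [-3.141, 0.001, 1.49]
ft_force: [0.7, 0.2, -0.9]
opening: 0.527
grip_force: 0.0
```

Request:
move_arm --moves '[-0.3536,0.0526,0,0,-0.3536,0.0526,0,0,-0.3536,0.0526,0,0,-0.3536,0.0526,0,0,-0.3536,0.0526,0,0,-0.3536,0.0526,0,0,-0.3536,0.0526,0,0,-0.3536,0.0526,0,0,0,0,0.2267,0,0,0,0.2267,0]'

```text
t: 3.72
eef_pos: [508.2, -128.3, 229.5]
tcp_rot: [3.142, -0.0, 1.493]
ft_force: [0.7, -0.5, -0.3]
opening: 0.527
grip_force: 0.0
```

Run:
```python
from h import *
snap("side","s1.png",(280,60,480,210),4)
rows([])
p=monitor.state()["eef_pos"];print((proj("side",[p,W((-84,103,188)),W((-84,103,148))])-[280,60])*4)
```

```text
from [ 506.6 -127.4  225.4] yaw 1.493 ft [ 0.4  0.  -3.6] t 3.8
[[355.34755065 335.51975367]
 [341.53147255 396.47717588]
 [336.88375437 461.52213882]]
```

View pics/s1.png

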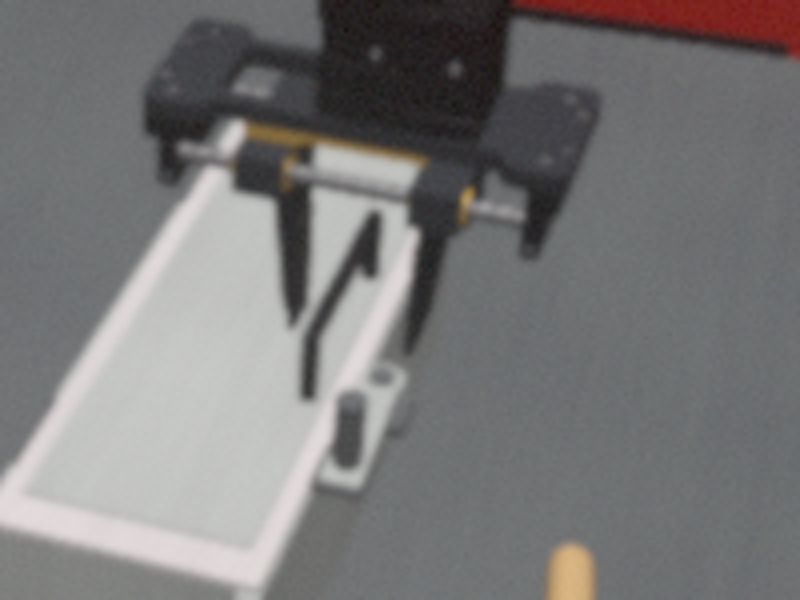

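The side crop shows the knob top at (351,397), the open fingers straddling it, and the bar where predicted. I descend, cage the knob and swing it along its arc.

Request:
move_arm --moves '[0,0,0.2,0,0,0,0.2,0,0,0,0,0,0,0,0,0]'

```text
t: 4.28
eef_pos: [509.0, -128.2, 171.8]
tcp_rot: [3.141, 0.0, 1.492]
ft_force: [0.2, 1.2, 0.7]
opening: 0.528
grip_force: 0.0
```

Request:
move_arm --moves '[0,0,0,0,0,0,0,0,0,0,0,0,0,0,0,0]' --claw 20

```text
t: 4.78
eef_pos: [508.4, -128.5, 170.7]
tcp_rot: [3.141, -0.0, 1.491]
ft_force: [-0.7, -0.9, -0.5]
opening: 0.219
grip_force: 0.0
```

Request:
move_arm --moves '[-0.0089,-0.0607,0,-0.0863,-0.0089,-0.0607,0,-0.0863,-0.0089,-0.0607,0,-0.0863,-0.0089,-0.0607,0,-0.0863,-0.0089,-0.0607,0,-0.0863,-0.0089,-0.0607,0,-0.0863,-0.0089,-0.0607,0,-0.0863,-0.0089,-0.0607,0,-0.0863,-0.0089,-0.0607,0,-0.0863,0,0,0,0]'

```text
t: 6.02
eef_pos: [444.4, -173.3, 170.6]
tcp_rot: [3.142, 0.0, 2.709]
ft_force: [0.0, 0.3, -0.6]
opening: 0.21
grip_force: 0.0
```

Run:
```python
from h import *
snap("side","s2.png",(280,60,480,210),4);rows([]);print(monitor.state()["opening"])
```

```text
from [ 444.5 -173.   170.6] yaw 2.7074 ft [0.4 0.5 0. ] t 6.1
0.21039047154211996
```

View pics/s2.png

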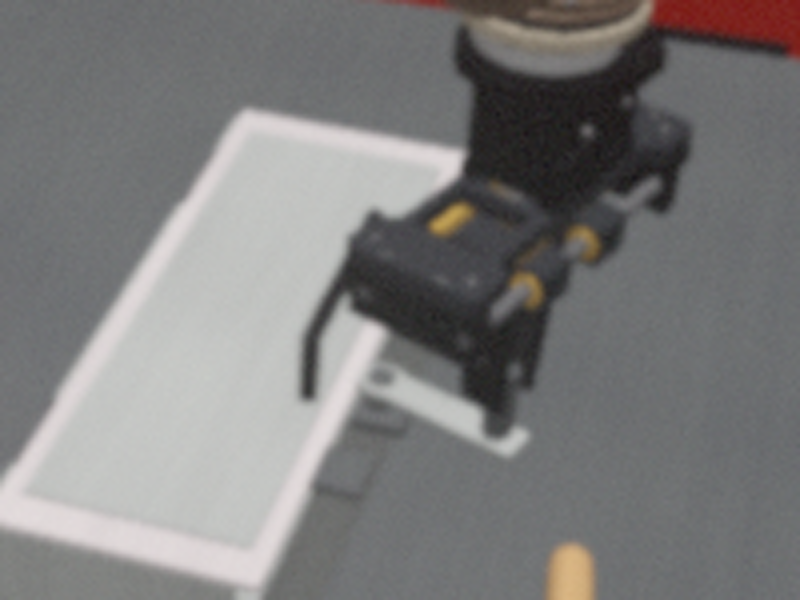

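The hasp is swung out over 1.2 rad, knob at (498,425). Next I go up, turn back and move above the lid bar.

Request:
move_arm --moves '[0,0,-0.27,0,0,0,-0.27,0,0,0,0,0.1106,0,0,0,0.1106,0,0,0,0.1106,0,0,0,0.1106,0,0,0,0.1106,0,0,0,0.1106,0,0,0,0.1106,0,0,0,0]' --claw 44

```text
t: 7.32
eef_pos: [444.6, -172.7, 251.6]
tcp_rot: [3.142, -0.0, 1.494]
ft_force: [0.6, 0.4, 0.3]
opening: 0.463
grip_force: 0.0
```

Run:
```python
from h import *
rows([(534.9,-234.1,251),(534.9,-234.1,162)],vmax=45)
```

```text
from [ 444.6 -172.7  251.6] yaw 1.4939 ft [0.6 0.4 0.3] t 7.3
3 x [-0.1207, 0.2105, 0.0013] -> [ 534.9 -234.1  251. ]
2 x [0.0, 0.0, 0.2967] -> [ 534.9 -234.1  162. ]
```

Request:
move_arm --moves '[-0.1207,0.2105,0,0,-0.1207,0.2105,0,0,-0.1207,0.2105,0,0,0,0,0,0,0,0,0.2,0,0,0,0.2,0,0,0,0.2,0,0,0,0,0]'

```text
t: 8.32
eef_pos: [533.6, -233.3, 160.2]
tcp_rot: [-3.138, -0.002, 1.497]
ft_force: [-0.1, -0.5, 0.9]
opening: 0.457
grip_force: 0.0
```

Request:
move_arm --moves '[0,0,0,0,0,0,0,0,0,0,0,0,0,0,0,0,0,0,0,0]' --claw 0

```text
t: 8.95
eef_pos: [534.0, -234.2, 162.0]
tcp_rot: [-3.14, -0.0, 1.495]
ft_force: [-5.6, 0.8, 6.1]
opening: 0.093
grip_force: 30.0
```

Run:
```python
from h import *
s=monitor.state();p=s["eef_pos"];rows([])
a0=np.arctan2(45,117);th=np.linspace(0,1.5,17);c=[(-125.4*np.cos(a0+t),125.4*np.sin(a0+t)) for t in th]
for i in range(16):
    dx,dz=np.subtract(c[i+1],c[i]);print(round(th[i+1],2),round(dx/150,4),round(-dz/150,4))
```

```text
from [ 534.  -234.2  162. ] yaw 1.495 ft [-5.6  0.8  6.1] t 8.9
0.09 0.0315 -0.0717
0.19 0.0381 -0.0685
0.28 0.0443 -0.0646
0.38 0.0502 -0.0602
0.47 0.0556 -0.0552
0.56 0.0605 -0.0497
0.66 0.0649 -0.0439
0.75 0.0687 -0.0376
0.84 0.072 -0.031
0.94 0.0745 -0.0241
1.03 0.0765 -0.017
1.12 0.0777 -0.0098
1.22 0.0783 -0.0025
1.31 0.0782 0.0049
1.41 0.0774 0.0122
1.5 0.0759 0.0193
```

Request:
move_arm --moves '[0,0.0315,-0.0717,0,0,0.0381,-0.0685,0,0,0.0443,-0.0646,0,0,0.0502,-0.0602,0,0,0.0556,-0.0552,0,0,0.0605,-0.0497,0,0,0.0649,-0.0439,0,0,0.0687,-0.0376,0]'

```text
t: 9.95
eef_pos: [594.8, -239.3, 231.2]
tcp_rot: [-3.138, 0.001, 1.495]
ft_force: [-13.9, -1.0, 12.5]
opening: 0.095
grip_force: 30.0
```

Request:
move_arm --moves '[0,0.072,-0.031,0,0,0.0745,-0.0241,0,0,0.0765,-0.017,0,0,0.0777,-0.0098,0,0,0.0783,-0.0025,0,0,0.0782,0.0049,0,0,0.0774,0.0122,0,0,0.0759,0.0193,0,0,0,0,0]'

```text
t: 11.08
eef_pos: [688.6, -246.9, 236.5]
tcp_rot: [3.14, 0.001, 1.495]
ft_force: [1.5, -5.7, 0.5]
opening: 0.091
grip_force: 30.0
```

Request:
move_arm --moves '[0,0,0,0,0,0,0,0,0,0,-0.3,0,0,0,-0.3,0,0,0,-0.1,0]' --claw 30

```text
t: 11.7
eef_pos: [688.3, -245.8, 344.7]
tcp_rot: [3.138, 0.001, 1.495]
ft_force: [0.5, -0.4, -0.8]
opening: 0.315
grip_force: 0.0
```

Run:
```python
from h import *
rows([(470,60,320)],vmax=55)
```

```text
from [ 688.3 -245.8  344.7] yaw 1.495 ft [ 0.5 -0.4 -0.8] t 11.7
7 x [0.2747, -0.2294, 0.0235] -> [470.  60. 320.]
```

Request:
move_arm --moves '[0.2747,-0.2294,0.0235,0,0.2747,-0.2294,0.0235,0,0.2747,-0.2294,0.0235,0,0.2747,-0.2294,0.0235,0,0.2747,-0.2294,0.0235,0,0.2747,-0.2294,0.0235,0,0.2747,-0.2294,0.0235,0]'

```text
t: 12.58
eef_pos: [468.1, 61.2, 316.0]
tcp_rot: [-3.141, -0.0, 1.495]
ft_force: [0.4, 0.9, 0.6]
opening: 0.317
grip_force: 0.0
```

Request:
move_arm --moves '[0,0,0,-0.1109,0,0,0,-0.1109,0,0,0,-0.1109,0,0,0,-0.1109,0,0,0,-0.1109,0,0,0,-0.1109,0,0,0,-0.1109,0,0,0,-0.1109,0,0,0,-0.1109,0,0,0,0]' --claw 50

```text
t: 13.82
eef_pos: [469.3, 60.0, 316.2]
tcp_rot: [3.141, -0.001, 3.062]
ft_force: [-0.8, 0.4, -0.2]
opening: 0.524
grip_force: 0.0
```

Run:
```python
from h import *
snap("top","t3.png",(330,180,530,320),4);rows([])
for y in(110,0,-110):print(y,W((0,y,125)),((proj("top",[W((-29,y,125)),W((29,y,125))])-[330,180])*4).round())
```

```text
from [469.4  60.  316.3] yaw 3.0588 ft [-0.7 -0.2  0. ] t 13.9
110 [ 595.49061634 -128.55181231  125.        ] [[194. 278.]
 [197. 176.]]
0 [ 586.7 -238.2  125. ] [[395. 288.]
 [395. 185.]]
-110 [ 577.90938366 -347.84818769  125.        ] [[595. 298.]
 [592. 195.]]
```

View pics/t3.png

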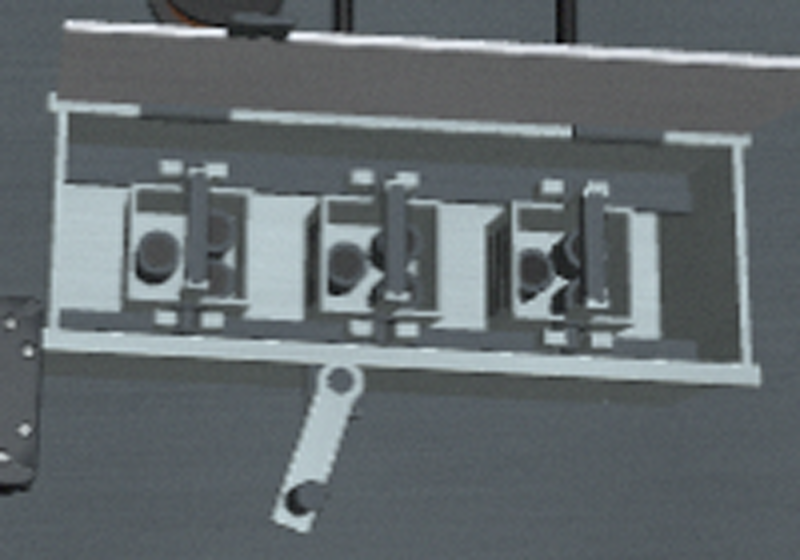

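All three buckets hang upright: bars at crop (198,228), (397,240), (596,246), about 1 mm from where predicted. Going to bucket 1 (nearest the tray).

```bash
cat >> h.py <<'E'
def tray(im=None):
    """tray pose from the bright area in the top picture"""
    im=viewer.read_camera("top")[:,:,::-1] if im is None else im
    g=cv2.cvtColor(im,cv2.COLOR_BGR2GRAY)[200:380,60:320];m=cv2.morphologyEx((g>125).astype(np.uint8),cv2.MORPH_CLOSE,np.ones((9,9)))
    c=max(cv2.findContours(m,cv2.RETR_EXTERNAL,cv2.CHAIN_APPROX_NONE)[0],key=cv2.contourArea)
    b=cv2.boxPoints(cv2.minAreaRect(c))+[60,200];w=np.array([atz("top",q,35)[:2] for q in b])
    e=[np.roll(w,-1,0)[i]-w[i] for i in range(4)];l=max(e,key=np.linalg.norm);l=l*np.sign(l[1])
    ln=sorted(np.linalg.norm(v) for v in e);return w.mean(0).round(1),round(float(np.arctan2(-l[0],l[1])),4),np.round(ln,0)
E
python3 - <<'E'
from h import *
print(tray(cv2.imread("pics/t0.png")),tray(cv2.imread("pics/full_t3.png")))
rows([(595.4,-130,300),(595.4,-130,150),(595.4,-130,103)],vmax=50)
E
```

```text
(array([497.2, 305. ]), -0.112, array([161., 165., 334., 346.])) (array([508.4, 392.2]), 1.4717, array([150., 156., 171., 173.]))
from [469.4  60.  316.3] yaw 3.0588 ft [-0.7 -0.2  0. ] t 13.9
5 x [-0.1884, -0.2386, 0.0218] -> [ 595.4 -130.   300. ]
3 x [0.0, 0.0, 0.3333] -> [ 595.4 -130.   150. ]
1 x [0.0, 0.0, 0.3133] -> [ 595.4 -130.   103. ]
```

Request:
move_arm --moves '[-0.1884,-0.2386,0.0218,0,-0.1884,-0.2386,0.0218,0,-0.1884,-0.2386,0.0218,0,-0.1884,-0.2386,0.0218,0,-0.1884,-0.2386,0.0218,0,0,0,0.3333,0,0,0,0.3333,0,0,0,0.3333,0,0,0,0,0]'

```text
t: 15.0
eef_pos: [594.9, -129.1, 147.5]
tcp_rot: [3.14, -0.007, 3.059]
ft_force: [-0.6, 0.3, 1.1]
opening: 0.524
grip_force: 0.0
```

Run:
```python
from h import *
rows([(595.4,-130,103)],vmax=20)
snap("side","s4.png",(280,60,480,210),4)
print(tray())
```

```text
from [ 594.9 -129.1  147.5] yaw 3.0594 ft [-0.6  0.3  1.1] t 15.0
3 x [-0.0012, -0.002, 0.0988] -> [ 595.4 -130.   103. ]
(array([499., 305.]), -0.1112, array([159., 162., 335., 346.]))
```

View pics/s4.png

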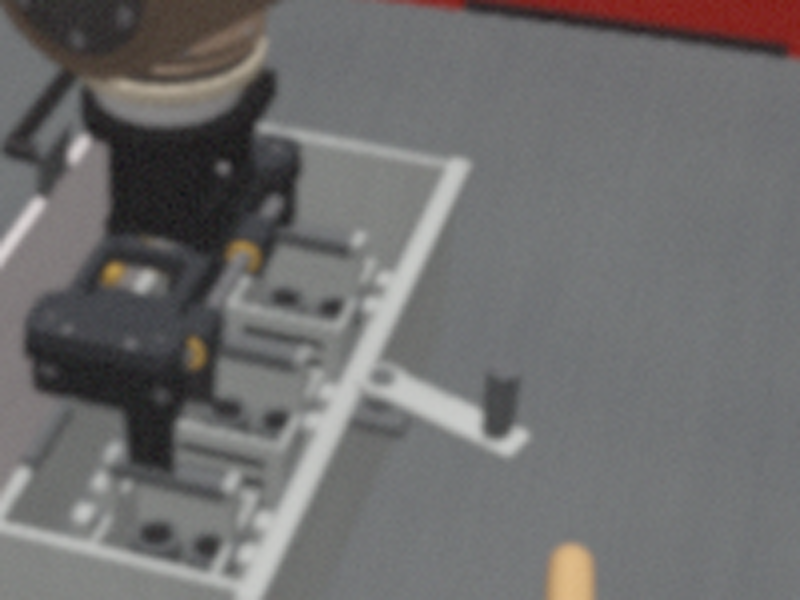

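Finger is centred over bucket 1's bar (crop 115–235, 455–490); the tray hasn't moved. Descend and close.

Request:
move_arm --moves '[0,-0.002,0.0988,0,0,-0.002,0.0988,0,0,-0.002,0.0988,0,0,0,0,0,0,0,0,0]'

```text
t: 15.72
eef_pos: [596.6, -130.5, 106.1]
tcp_rot: [3.142, 0.0, 3.063]
ft_force: [0.8, -0.8, -0.4]
opening: 0.523
grip_force: 0.0
```

Request:
move_arm --moves '[0,0,0,0,0,0,0,0,0,0,0,0,0,0,0,0,0,0,0,0,0,0,0,0]' --claw 0

```text
t: 16.48
eef_pos: [596.5, -130.4, 106.1]
tcp_rot: [3.141, 0.0, 3.063]
ft_force: [0.4, 1.4, 1.2]
opening: 0.123
grip_force: 30.0
```

Request:
move_arm --moves '[0,0,-0.03,0,0,0,-0.06,0,0,0,-0.1,0,0,0,-0.15,0,0,0,-0.15,0,0,0,-0.15,0,0,0,-0.15,0,0,0,-0.15,0,0,0,-0.15,0,0,0,-0.08,0]'

```text
t: 17.73
eef_pos: [596.5, -130.5, 283.6]
tcp_rot: [-3.141, 0.002, 3.063]
ft_force: [-0.2, -0.2, -3.4]
opening: 0.124
grip_force: 30.0
```

Run:
```python
from h import *
print(monitor.state()["opening"])
T=(499,302,-.111)
rows([(*W((0,100,0),T)[:2],281)],vmax=26)
rows([(*W((0,100,0),T)[:2],281)],vmax=26,yaw=3.031)
```

```text
0.12442007033816488
from [ 596.5 -130.5  283.6] yaw 3.0626 ft [-0.2 -0.2 -3.4] t 17.7
21 x [0.0407, 0.1662, 0.0008] -> [510.1 401.4 281. ]
from [ 596.5 -130.5  283.6] yaw 3.031 ft [-0.2 -0.2 -3.4] t 17.7
21 x [0.0459, 0.1648, 0.0008] -> [510.1 401.4 281. ]
```

Request:
move_arm --moves '[0,0,0,0.02,0.014,0.05,0,0,0.028,0.1,0,0,0.042,0.15,0,0,0.0557,0.2,0,0,0.0557,0.2,0,0,0.0557,0.2,0,0,0.0557,0.2,0,0,0.0557,0.2,0,0,0.0557,0.2,0,0]'

```text
t: 18.98
eef_pos: [557.9, 102.4, 281.5]
tcp_rot: [3.141, -0.0, 3.032]
ft_force: [0.1, 0.7, -4.1]
opening: 0.121
grip_force: 30.0
```

Request:
move_arm --moves '[0.0557,0.2,0,0,0.0557,0.2,0,0,0.0557,0.2,0,0,0.0557,0.2,0,0,0.0557,0.2,0,0,0.0557,0.2,0,0,0.0557,0.2,0,0,0.0557,0.2,0,0,0.042,0.15,0,0,0.028,0.1,0,0]'

```text
t: 20.23
eef_pos: [511.7, 385.8, 281.4]
tcp_rot: [-3.141, -0.0, 3.032]
ft_force: [-0.6, -0.0, -4.2]
opening: 0.121
grip_force: 30.0
```

Run:
```python
from h import *
snap("side","s5.png")
T=(499,302,-.111)
rows([(*W((0,100,0),T)[:2],281),(*W((0,100,0),T)[:2],88)],vmax=20)
```

```text
from [511.6 386.9 281.4] yaw 3.0326 ft [-1.2 -0.3 -4.7] t 20.3
1 x [0.0205, 0.0947, 0.0025] -> [510.1 401.4 281. ]
10 x [0.0, 0.0, 0.1287] -> [510.1 401.4  88. ]
```

View pics/s5.png

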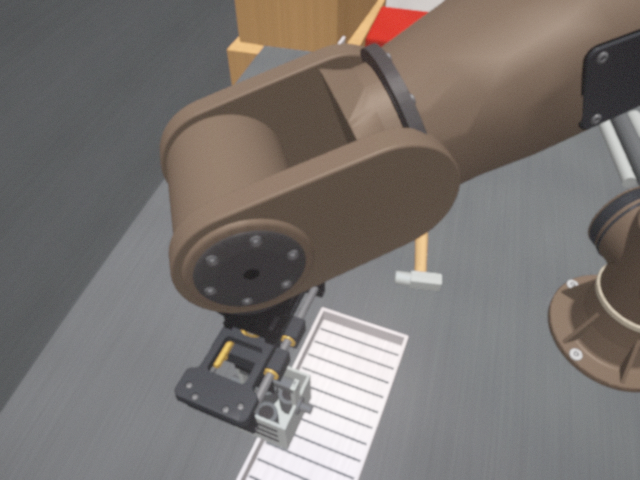

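The tray has been knocked: its near corners are now about (326,310) and (408,337) instead of (306,313), (389,344). I enlarge these to re-measure before placing.

Run:
```python
from h import *
top=viewer.read_camera("top")[:,:,::-1]; cv2.imwrite("pics/full_t5.png",top)
z=lambda im,b,k:cv2.resize(im[b[1]:b[3],b[0]:b[2]],None,fx=k,fy=k,interpolation=cv2.INTER_CUBIC)
a=z(cv2.imread("pics/s5.png"),(300,295,420,345),5);b=z(top,(100,235,300,347),3)
cv2.imwrite("pics/c5.png",np.vstack([a,b]));print(a.shape,b.shape)
```

```text
(250, 600, 3) (336, 600, 3)
```

View pics/c5.png

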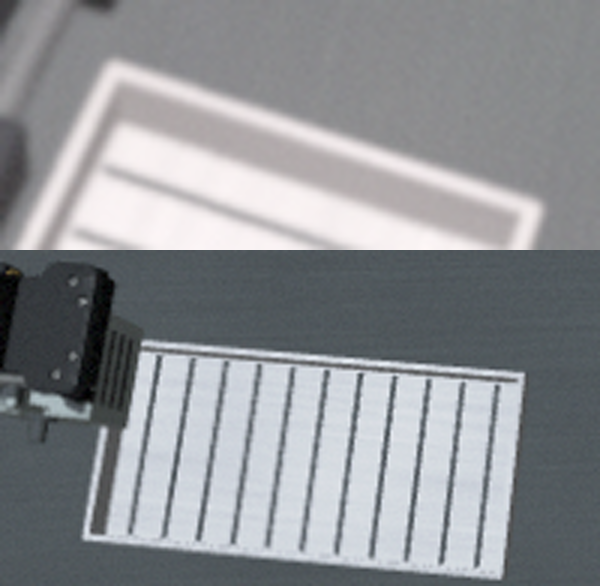

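Run:
```python
from fit import *
o=[("top",(80,-165,35),(274.7,275.7)),("top",(-80,-165,35),(267.3,344.7)),("top",(-80,165,35),(127.3,331.3)),("side",(80,-165,35),(322.4,307.2)),("side",(-80,-165,35),(408.4,335.8))]
x,r=fit(o[:3],[500,300,-.1]);print(x,r.tolist())
x,r=fit(o,[500,300,-.1]);print(x,r.tolist())
rows([(*W((0,100,0),x)[:2],281),(*W((0,100,0),x)[:2],88)],vmax=20,yaw=np.pi+x[2])
```

```text
[ 4.67735069e+02  2.84651246e+02 -1.12915923e-01] [[0.1, 0.1], [-0.1, -0.1], [-0.0, 0.1]]
[ 4.67509334e+02  2.84561933e+02 -1.13673603e-01] [[0.2, 0.2], [-0.1, 0.0], [-0.0, 0.1], [-0.3, -0.2], [0.0, 0.1]]
from [512.  385.7 281.4] yaw 3.0279 ft [-0.8 -1.2 -3.4] t 20.3
2 x [0.1091, -0.0183, 0.0012] -> [478.9 383.9 281. ]
10 x [0.0, 0.0, 0.1287] -> [478.9 383.9  88. ]
```

Request:
move_arm --moves '[0.05,-0.008,0,0.002,0.1,-0.017,0,0,0.068,-0.0116,0,0,0,0,0.08,0,0,0,0.16,0,0,0,0.2,0,0,0,0.2,0,0,0,0.2,0,0,0,0.15,0,0,0,0.1,0]'

```text
t: 21.58
eef_pos: [479.3, 382.3, 116.4]
tcp_rot: [-3.141, -0.001, 3.028]
ft_force: [0.1, 0.4, -3.5]
opening: 0.121
grip_force: 30.0
```

Run:
```python
from h import *
T=(467.6,284.6,-.1133)
rows([(*W((0,100,0),T)[:2],84)],vmax=10)
print(tray())
```

```text
from [479.3 382.3 116.4] yaw 3.0279 ft [ 0.1  0.4 -3.5] t 21.6
4 x [0.001, 0.0027, 0.054] -> [478.9 384.   84. ]
(array([468.3, 288.4]), -0.1158, array([161., 164., 334., 345.]))
```

Request:
move_arm --moves '[0,0.004,0.06,0,0,0.004,0.05,0,0,0,0.04,0,0,0,0.03,0,0,0,0.02,0,0,0,0,0,0,0,0,0]'

```text
t: 22.5
eef_pos: [479.7, 383.9, 88.3]
tcp_rot: [3.141, 0.0, 3.028]
ft_force: [-1.1, -0.4, -3.1]
opening: 0.12
grip_force: 30.0
```

Request:
move_arm --moves '[0,0,0.012,0,0,0,0.012,0,0,0,0,0]'

```text
t: 22.88
eef_pos: [479.7, 383.9, 84.6]
tcp_rot: [3.141, 0.0, 3.028]
ft_force: [1.0, -0.3, -1.2]
opening: 0.125
grip_force: 30.0
```

Request:
move_arm --moves '[0,0,0.01,0,0,0,0,0]'

```text
t: 23.12
eef_pos: [480.1, 384.7, 84.2]
tcp_rot: [3.139, 0.002, 3.028]
ft_force: [-1.0, 3.1, 8.5]
opening: 0.125
grip_force: 30.0
```

Contact with the tray floor (+8 N). Release to 50 mm, rise, and go for bucket 2.

Request:
move_arm --moves '[0,0,0,0,0,0,0,0,0,0,0,0,0,0,-0.1,0,0,0,-0.3,0,0,0,-0.35,0,0,0,-0.35,0,0,0,-0.25,0]' --claw 50

```text
t: 24.12
eef_pos: [479.6, 383.8, 289.2]
tcp_rot: [3.14, 0.002, 3.028]
ft_force: [0.1, 0.2, -1.4]
opening: 0.528
grip_force: 0.0
```

Run:
```python
from h import *
rows([(587.4,-239.5,285),(587.4,-239.5,150),(587.4,-239.5,103)],vmax=55,yaw=3.062)
```

```text
from [479.6 383.8 289.2] yaw 3.062 ft [ 0.1  0.2 -1.4] t 24.1
12 x [-0.0872, -0.3404, 0.0023] -> [ 587.4 -239.5  285. ]
3 x [0.0, 0.0, 0.3] -> [ 587.4 -239.5  150. ]
1 x [0.0, 0.0, 0.3133] -> [ 587.4 -239.5  103. ]
```

Request:
move_arm --moves '[0,0,0,-0.0216,-0.0872,-0.3404,0,0,-0.0872,-0.3404,0,0,-0.0872,-0.3404,0,0,-0.0872,-0.3404,0,0,-0.0872,-0.3404,0,0,-0.0872,-0.3404,0,0,-0.0872,-0.3404,0,0,-0.0872,-0.3404,0,0,-0.0872,-0.3404,0,0]'

```text
t: 25.38
eef_pos: [560.1, -85.3, 285.0]
tcp_rot: [3.141, -0.001, 3.063]
ft_force: [0.3, -0.0, 0.1]
opening: 0.53
grip_force: 0.0
```

Request:
move_arm --moves '[-0.0872,-0.3404,0,0,-0.0872,-0.3404,0,0,-0.0872,-0.3404,0,0,0,0,0,0,0,0,0.3,0,0,0,0.3,0,0,0,0.3,0,0,0,0,0]'

```text
t: 26.38
eef_pos: [585.8, -237.9, 147.6]
tcp_rot: [3.139, -0.006, 3.063]
ft_force: [-0.6, 0.6, 0.2]
opening: 0.526
grip_force: 0.0
```

Run:
```python
from h import *
rows([(587.4,-239.5,102)],vmax=20);print(tray())
snap("side","s6.png")
b=cv2.imread("pics/full_s6.png");t=viewer.read_camera("top")[:,:,::-1];cv2.imwrite("pics/full_t6.png",t)
z=lambda im,b,k:cv2.resize(im[b[1]:b[3],b[0]:b[2]],None,fx=k,fy=k,interpolation=cv2.INTER_CUBIC)
cv2.imwrite("pics/c6.png",np.hstack([z(b,(280,100,380,200),4),z(t,(100,250,200,350),4)]))
```

```text
from [ 585.8 -237.9  147.6] yaw 3.0629 ft [-0.6  0.6  0.2] t 26.4
3 x [-0.0037, -0.0032, 0.1014] -> [ 587.4 -239.5  102. ]
(array([474. , 335.7]), -0.1171, array([162., 165., 240., 248.]))
```

View pics/c6.png

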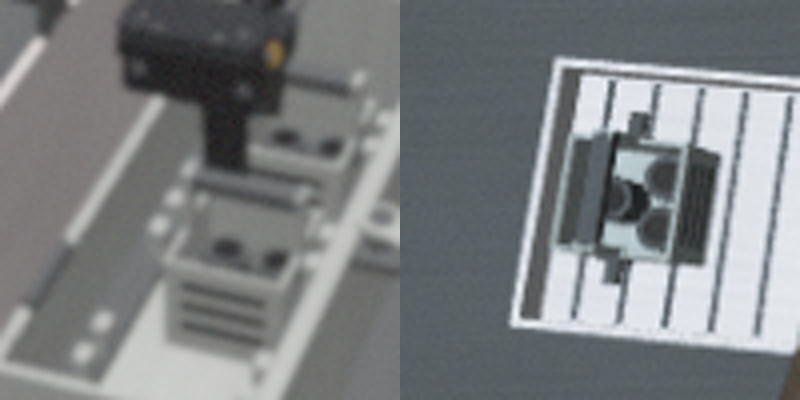

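The right half shows bucket 1 upright in the tray's far end; the left half shows the finger over bucket 2's bar. Descend, close, lift.

Request:
move_arm --moves '[0,-0.003,0.1014,0,0,-0.003,0.1014,0,0,0,0.1014,0,0,0,0.01,0,0,0,0,0]'

```text
t: 27.15
eef_pos: [587.4, -240.4, 103.2]
tcp_rot: [3.141, -0.0, 3.062]
ft_force: [0.5, -0.1, -0.6]
opening: 0.523
grip_force: 0.0
```

Request:
move_arm --moves '[0,0,0,0,0,0,0,0,0,0,0,0,0,0,0,0,0,0,0,0,0,0,0,0]' --claw 0

```text
t: 27.9
eef_pos: [587.3, -240.2, 103.4]
tcp_rot: [3.141, 0.0, 3.062]
ft_force: [1.3, 0.9, 0.5]
opening: 0.127
grip_force: 30.0
```

Request:
move_arm --moves '[0,0,-0.03,0,0,0,-0.06,0,0,0,-0.1,0,0,0,-0.15,0,0,0,-0.15,0,0,0,-0.15,0,0,0,-0.15,0,0,0,-0.15,0,0,0,-0.15,0,0,0,-0.08,0]'

```text
t: 29.15
eef_pos: [587.4, -240.4, 280.9]
tcp_rot: [-3.141, 0.002, 3.062]
ft_force: [-1.5, 0.7, -3.8]
opening: 0.124
grip_force: 30.0
```

Run:
```python
from h import *
T=(467.6,284.6,-.1133)
print(proj("top",[W((80,165,35),T),W((-80,165,35),T)]))
rows([(*W((0,0,0),T)[:2],281)],vmax=30,yaw=3.0283)
```

```text
[[139.05638461 264.08718551]
 [127.27030621 331.38144446]]
from [ 587.4 -240.4  280.9] yaw 3.0283 ft [-1.5  0.7 -3.8] t 29.1
18 x [0.0661, 0.1882, -0.0001] -> [467.6 284.6 281. ]
```

Request:
move_arm --moves '[0,0,-0.03,0.0215,0.0176,0.05,0,0,0.0351,0.1,0,0,0.0527,0.15,0,0,0.0702,0.2,0,0,0.0702,0.2,0,0,0.0702,0.2,0,0,0.0702,0.2,0,0,0.0702,0.2,0,0,0.0702,0.2,0,0]'

```text
t: 30.4
eef_pos: [533.1, -5.6, 283.3]
tcp_rot: [3.141, -0.0, 3.029]
ft_force: [-0.1, 0.1, -3.8]
opening: 0.122
grip_force: 30.0
```

Request:
move_arm --moves '[0.0702,0.2,0,0,0.0702,0.2,0,0,0.0702,0.2,0,0,0.0702,0.2,0,0,0.0702,0.2,0,0,0.0702,0.2,0,0,0.0702,0.2,0,0,0.0702,0.2,0,0,0.0527,0.15,0,0,0.0351,0.1,0,0]'

```text
t: 31.65
eef_pos: [467.4, 280.4, 283.3]
tcp_rot: [3.142, -0.0, 3.03]
ft_force: [1.5, 1.1, -3.2]
opening: 0.125
grip_force: 30.0
```

Run:
```python
from h import *
T=(467.6,284.6,-.1133)
rows([(*W((0,0,0),T)[:2],285),(*W((0,0,0),T)[:2],90)],vmax=20)
im=viewer.read_camera("side")[:,:,::-1];a=viewer.read_camera("top")[:,:,::-1]
q=proj("side",[W((80,-165,35),T),W((-80,-165,35),T)]);r=proj("top",[W((sx,sy,35),T) for sx,sy in((80,-165),(-80,-165),(-80,165),(80,165))])
im=im.copy();a=a.copy()
for p in q:cv2.circle(im,tuple(int(v) for v in p.round()),2,(0,0,255),-1)
for p in r:cv2.circle(a,tuple(int(v) for v in p.round()),1,(0,0,255),-1)
z=lambda im,b,k:cv2.resize(im[b[1]:b[3],b[0]:b[2]],None,fx=k,fy=k,interpolation=cv2.INTER_CUBIC)
cv2.imwrite("pics/c7.png",np.hstack([z(im,(220,240,420,480),2),z(a,(90,230,290,470),2)]))
```

```text
from [467.4 280.4 283.3] yaw 3.0298 ft [ 1.5  1.1 -3.2] t 31.6
1 x [0.0016, 0.0281, -0.0114] -> [467.6 284.6 285. ]
10 x [0.0, 0.0, 0.13] -> [467.6 284.6  90. ]
```

View pics/c7.png

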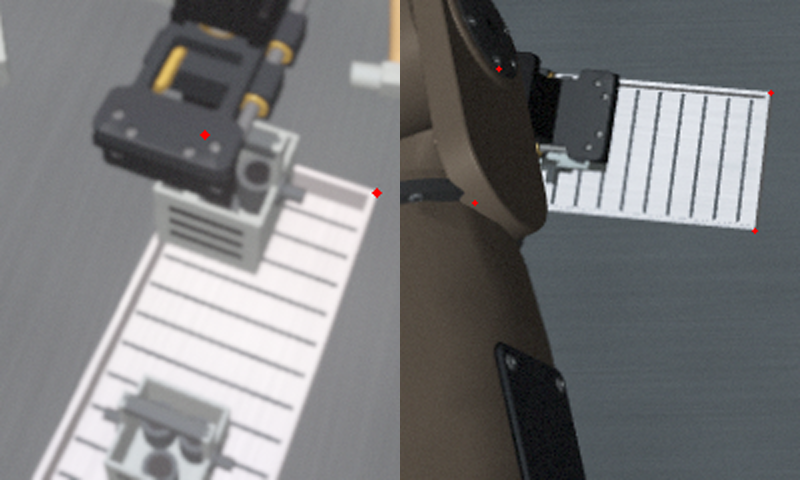

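The predicted corners (red) lie on the tray's corners, so it hasn't moved again. Lower bucket 2 into the middle.

Request:
move_arm --moves '[0.001,0.026,0.08,0,0,0,0.16,0,0,0,0.2,0,0,0,0.2,0,0,0,0.2,0,0,0,0.2,0,0,0,0.12,0,0,0,0.08,0,0,0,0.05,0,0,0,0,0]'

```text
t: 33.0
eef_pos: [469.2, 282.6, 89.7]
tcp_rot: [-3.142, -0.0, 3.028]
ft_force: [-0.1, -0.1, -4.2]
opening: 0.119
grip_force: 30.0
```

Request:
move_arm --moves '[0,0,0.01,0,0,0,0.01,0,0,0,0,0]'

```text
t: 33.38
eef_pos: [469.2, 282.8, 87.0]
tcp_rot: [3.141, 0.0, 3.028]
ft_force: [0.6, 0.1, -4.2]
opening: 0.118
grip_force: 30.0
```

Request:
move_arm --moves '[0,0,0.01,0,0,0,0.01,0,0,0,0.01,0,0,0,0,0]'

```text
t: 33.88
eef_pos: [469.1, 282.7, 82.2]
tcp_rot: [-3.142, -0.0, 3.028]
ft_force: [0.5, 0.2, -3.8]
opening: 0.122
grip_force: 30.0
```

Request:
move_arm --moves '[0,0,0.01,0,0,0,0,0]'

```text
t: 34.12
eef_pos: [469.5, 283.4, 81.7]
tcp_rot: [3.14, 0.001, 3.028]
ft_force: [-1.8, 2.9, 4.8]
opening: 0.124
grip_force: 30.0
```

Contact. Release, rise, fetch bucket 3.

Request:
move_arm --moves '[0,0,0,0,0,0,0,0,0,0,0,0,0,0,-0.1,0,0,0,-0.3,0,0,0,-0.35,0,0,0,-0.35,0,0,0,-0.25,0]' --claw 50

```text
t: 35.12
eef_pos: [469.1, 282.7, 286.9]
tcp_rot: [3.14, 0.003, 3.028]
ft_force: [-0.0, -0.0, -0.3]
opening: 0.53
grip_force: 0.0
```

Run:
```python
from h import *
rows([(578.5,-349.5,285),(578.5,-349.5,150),(578.5,-349,103)],vmax=55,yaw=3.062)
```

```text
from [469.1 282.7 286.9] yaw 3.062 ft [-0.  -0.  -0.3] t 35.1
12 x [-0.0885, -0.3453, 0.0011] -> [ 578.5 -349.5  285. ]
3 x [0.0, 0.0, 0.3] -> [ 578.5 -349.5  150. ]
1 x [0.0003, 0.0033, 0.3133] -> [ 578.5 -349.   103. ]
```

Request:
move_arm --moves '[0,0,0,-0.0216,-0.0885,-0.3453,0,0,-0.0885,-0.3453,0,0,-0.0885,-0.3453,0,0,-0.0885,-0.3453,0,0,-0.0885,-0.3453,0,0,-0.0885,-0.3453,0,0,-0.0885,-0.3453,0,0,-0.0885,-0.3453,0,0,-0.0885,-0.3453,0,0]'

```text
t: 36.38
eef_pos: [550.9, -193.1, 282.8]
tcp_rot: [3.141, -0.001, 3.063]
ft_force: [1.1, 0.4, 0.2]
opening: 0.525
grip_force: 0.0
```

Request:
move_arm --moves '[-0.0885,-0.3453,0,0,-0.0885,-0.3453,0,0,-0.0885,-0.3453,0,0,0,0,0,0,0,0,0.3,0,0,0,0.3,0,0,0,0.3,0,0,0,0,0]'

```text
t: 37.38
eef_pos: [577.2, -347.7, 145.3]
tcp_rot: [3.138, -0.006, 3.063]
ft_force: [0.6, -0.3, 0.5]
opening: 0.528
grip_force: 0.0
```

Run:
```python
from h import *
rows([(578.5,-349.5,102)],vmax=20)
b=viewer.read_camera("side")[:,:,::-1];t=viewer.read_camera("top")[:,:,::-1]
z=lambda im,b,k:cv2.resize(im[b[1]:b[3],b[0]:b[2]],None,fx=k,fy=k,interpolation=cv2.INTER_CUBIC)
cv2.imwrite("pics/c8.png",np.hstack([z(b,(290,80,390,200),4),z(t,(100,240,200,360),4)]))
```

```text
from [ 577.2 -347.7  145.3] yaw 3.063 ft [ 0.6 -0.3  0.5] t 37.4
3 x [-0.0031, -0.0038, 0.0962] -> [ 578.5 -349.5  102. ]
```

View pics/c8.png

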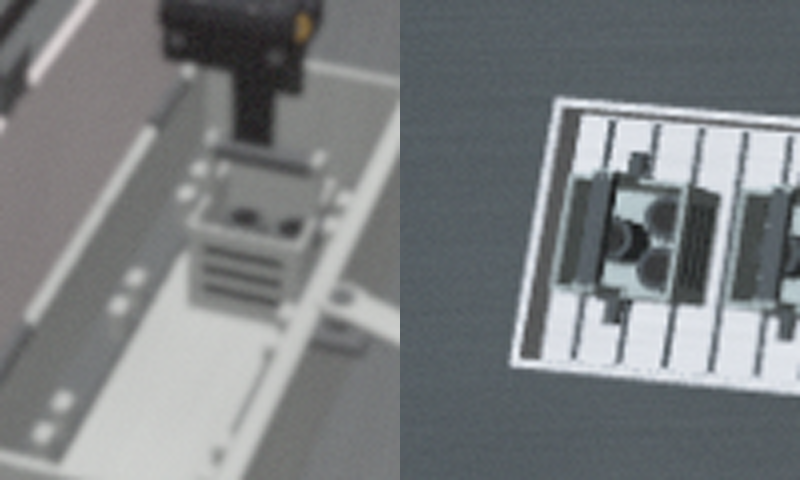

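The finger is over bucket 3's bar; buckets 1 and 2 stand in the tray, whose left corners (556,99) and (513,365) are where they were. Grasp and lift.

Request:
move_arm --moves '[0,-0.003,0.0962,0,0,-0.003,0.0962,0,0,0,0.0962,0,0,0,0.01,0,0,0,0,0]'

```text
t: 38.1
eef_pos: [578.6, -350.4, 103.4]
tcp_rot: [3.141, -0.0, 3.062]
ft_force: [-0.7, -0.7, -0.3]
opening: 0.526
grip_force: 0.0
```

Request:
move_arm --moves '[0,0,0,0,0,0,0,0,0,0,0,0,0,0,0,0,0,0,0,0,0,0,0,0]' --claw 0

```text
t: 38.85
eef_pos: [578.6, -350.1, 103.6]
tcp_rot: [3.141, -0.0, 3.062]
ft_force: [0.7, 2.6, 1.1]
opening: 0.123
grip_force: 30.0
```

Request:
move_arm --moves '[0,0,-0.03,0,0,0,-0.06,0,0,0,-0.1,0,0,0,-0.15,0,0,0,-0.15,0,0,0,-0.15,0,0,0,-0.15,0,0,0,-0.15,0,0,0,-0.15,0,0,0,-0.11,0]'

```text
t: 40.1
eef_pos: [578.5, -350.4, 285.5]
tcp_rot: [-3.141, 0.001, 3.062]
ft_force: [-0.2, 0.1, -4.9]
opening: 0.127
grip_force: 30.0
```

Run:
```python
from h import *
T=(467.6,284.6,-.1133)
rows([(*W((0,-100,0),T)[:2],285)],vmax=30,yaw=3.0283)
```

```text
from [ 578.5 -350.4  285.5] yaw 3.0283 ft [-0.2  0.1 -4.9] t 40.1
19 x [0.0639, 0.1819, 0.0002] -> [456.3 185.2 285. ]
```

Request:
move_arm --moves '[0,0,0,0.0215,0.0176,0.05,0,0,0.0351,0.1,0,0,0.0527,0.15,0,0,0.0702,0.2,0,0,0.0702,0.2,0,0,0.0702,0.2,0,0,0.0702,0.2,0,0,0.0702,0.2,0,0,0.0702,0.2,0,0]'

```text
t: 41.35
eef_pos: [524.5, -115.9, 283.2]
tcp_rot: [3.141, -0.001, 3.029]
ft_force: [0.5, 0.6, -4.8]
opening: 0.122
grip_force: 30.0
```

Request:
move_arm --moves '[0.0702,0.2,0,0,0.0702,0.2,0,0,0.0702,0.2,0,0,0.0702,0.2,0,0,0.0702,0.2,0,0,0.0702,0.2,0,0,0.0702,0.2,0,0,0.0702,0.2,0,0,0.0702,0.2,0,0,0.0351,0.1,0,0]'

```text
t: 42.6
eef_pos: [457.0, 178.1, 283.3]
tcp_rot: [3.142, -0.0, 3.03]
ft_force: [0.5, -1.9, -4.7]
opening: 0.123
grip_force: 30.0
```

Run:
```python
from h import *
T=(467.6,284.6,-.1133)
rows([(*W((0,-100,0),T)[:2],285),(*W((0,-100,0),T)[:2],90)],vmax=20)
im=viewer.read_camera("side")[:,:,::-1];a=viewer.read_camera("top")[:,:,::-1]
q=proj("side",[W((80,-165,35),T),W((-80,-165,35),T)]);r=proj("top",[W((sx,sy,35),T) for sx,sy in((80,-165),(-80,-165),(-80,165),(80,165))])
im=im.copy();a=a.copy()
for p in q:cv2.circle(im,tuple(int(v) for v in p.round()),2,(0,0,255),-1)
for p in r:cv2.circle(a,tuple(int(v) for v in p.round()),1,(0,0,255),-1)
z=lambda im,b,k:cv2.resize(im[b[1]:b[3],b[0]:b[2]],None,fx=k,fy=k,interpolation=cv2.INTER_CUBIC)
cv2.imwrite("pics/c9.png",np.hstack([z(im,(220,240,420,480),2),z(a,(90,230,290,470),2)]))
```

```text
from [457.  178.1 283.3] yaw 3.0301 ft [ 0.5 -1.9 -4.7] t 42.6
1 x [0.0098, 0.047, -0.011] -> [456.3 185.2 285. ]
10 x [0.0, 0.0, 0.13] -> [456.3 185.2  90. ]
```

View pics/c9.png

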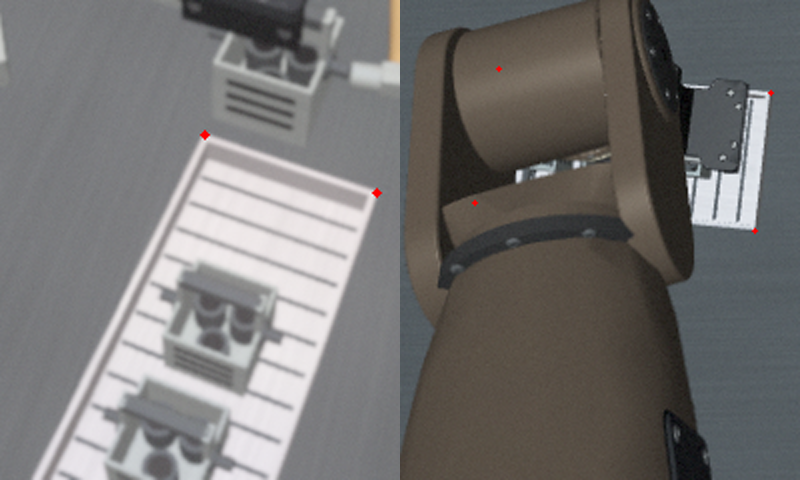

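The tray still matches its predicted corners and buckets 1 and 2 stand upright with the near end free. Lower bucket 3.

Request:
move_arm --moves '[0.008,0.04,0.08,0,0,0,0.16,0,0,0,0.2,0,0,0,0.2,0,0,0,0.2,0,0,0,0.2,0,0,0,0.12,0,0,0,0.08,0,0,0,0.05,0,0,0,0,0]'

```text
t: 43.95
eef_pos: [457.8, 182.6, 89.8]
tcp_rot: [-3.142, -0.0, 3.028]
ft_force: [-0.0, -0.9, -4.8]
opening: 0.122
grip_force: 30.0
```

Request:
move_arm --moves '[0,0,0.015,0,0,0,0.015,0,0,0,0,0]'

```text
t: 44.32
eef_pos: [457.8, 182.7, 85.6]
tcp_rot: [3.141, 0.0, 3.028]
ft_force: [-0.6, 0.3, -4.6]
opening: 0.121
grip_force: 30.0
```

Request:
move_arm --moves '[0,0,0.01,0,0,0,0.01,0,0,0,0,0]'

```text
t: 44.7
eef_pos: [457.7, 182.7, 82.4]
tcp_rot: [3.142, -0.0, 3.028]
ft_force: [-0.2, -0.1, -5.1]
opening: 0.126
grip_force: 30.0
```

Request:
move_arm --moves '[0,0,0.01,0,0,0,0,0]'

```text
t: 44.95
eef_pos: [458.1, 183.3, 81.9]
tcp_rot: [3.14, 0.001, 3.028]
ft_force: [-2.4, 3.9, 7.3]
opening: 0.125
grip_force: 30.0
```

Request:
move_arm --moves '[0,0,0,0,0,0,0,0,0,0,0,0,0,0,-0.1,0,0,0,-0.3,0,0,0,-0.35,0,0,0,-0.35,0,0,0,-0.35,0,0,0,-0.3,0,0,0,0,0]' --claw 50

```text
t: 46.2
eef_pos: [458.2, 182.8, 347.6]
tcp_rot: [3.139, 0.006, 3.028]
ft_force: [-0.1, 0.1, 0.0]
opening: 0.521
grip_force: 0.0
```

Request:
move_arm --moves '[0,0,0,0.1084,0,0,0,0.1084,0,0,0,0.1084,0,0,0,0.1084,0,0,0,0.1084,0,0,0,0.1084,0,0,0,0.1084,0,0,0,0.1084,0,0,0,0.1084,0,0,0,0]' --claw 30

```text
t: 47.45
eef_pos: [457.4, 182.5, 343.2]
tcp_rot: [-3.141, 0.0, 1.497]
ft_force: [1.1, -0.3, 0.3]
opening: 0.316
grip_force: 0.0
```

Run:
```python
from h import *
rows([(688.4,-246,345),(688.4,-246,236.5)],vmax=52)
```

```text
from [457.4 182.5 343.2] yaw 1.497 ft [ 1.1 -0.3  0.3] t 47.5
10 x [-0.2736, 0.1747, -0.0012] -> [ 688.4 -246.   345. ]
3 x [0.0, 0.0, 0.2411] -> [ 688.4 -246.   236.5]
```

Request:
move_arm --moves '[-0.2736,0.1747,0,0,-0.2736,0.1747,0,0,-0.2736,0.1747,0,0,-0.2736,0.1747,0,0,-0.2736,0.1747,0,0,-0.2736,0.1747,0,0,-0.2736,0.1747,0,0,-0.2736,0.1747,0,0,-0.2736,0.1747,0,0,-0.2736,0.1747,0,0]'

```text
t: 48.7
eef_pos: [688.8, -247.6, 343.1]
tcp_rot: [-3.141, -0.0, 1.501]
ft_force: [0.5, 0.6, -0.0]
opening: 0.313
grip_force: 0.0
```

Run:
```python
from h import *
rows([(688.4,-246,345),(688.4,-246,236.5)],vmax=40)
# lid front-edge check: white edge line in t3 crop (60,22)-(800,62)
for u,v in((60,22),(800,62)):print(atz("top",(330+u/4,180+v/4),271), W((65+137*np.cos(1.5)*-1,0,271)))
```

```text
from [ 688.8 -247.6  343.1] yaw 1.5005 ft [ 0.5  0.6 -0. ] t 48.7
1 x [0.0105, -0.0031, -0.0126] -> [ 688.4 -246.   345. ]
3 x [0.0, 0.0, 0.2411] -> [ 688.4 -246.   236.5]
[663.12356409 -51.04069933 271.        ] [ 641.83210893 -242.62000208  271.        ]
[ 633.35013667 -405.6402789   271.        ] [ 641.83210893 -242.62000208  271.        ]
```

Request:
move_arm --moves '[0,-0.003,0.17,0,0,0,0.18,0,0,0,0.18,0,0,0,0.18,0,0,0,0,0]'

```text
t: 49.32
eef_pos: [687.1, -245.8, 234.7]
tcp_rot: [-3.137, -0.002, 1.499]
ft_force: [0.0, 1.0, 0.2]
opening: 0.314
grip_force: 0.0
```

Request:
move_arm --moves '[0,0,0,0,0,0,0,0,0,0,0,0,0,0,0,0,0,0,0,0]' --claw 0

```text
t: 49.95
eef_pos: [688.3, -246.3, 238.2]
tcp_rot: [3.14, 0.001, 1.496]
ft_force: [1.0, -0.1, 5.8]
opening: 0.094
grip_force: 30.0
```

Request:
move_arm --moves '[0,-0.0759,-0.0193,0,0,-0.0774,-0.0122,0,0,-0.0782,-0.0049,0,0,-0.0783,0.0025,0,0,-0.0777,0.0098,0,0,-0.0765,0.017,0,0,-0.0745,0.0241,0,0,-0.072,0.031,0]'

```text
t: 50.95
eef_pos: [596.8, -238.7, 230.2]
tcp_rot: [3.14, -0.001, 1.496]
ft_force: [3.5, 3.8, 3.7]
opening: 0.1
grip_force: 30.0
```

Request:
move_arm --moves '[0,-0.0687,0.0376,0,0,-0.0649,0.0439,0,0,-0.0605,0.0497,0,0,-0.0556,0.0552,0,0,-0.0502,0.0602,0,0,-0.0443,0.0646,0,0,-0.0381,0.0685,0]'

```text
t: 51.82
eef_pos: [539.4, -234.4, 172.7]
tcp_rot: [3.141, -0.001, 1.496]
ft_force: [2.7, 4.6, 2.1]
opening: 0.094
grip_force: 30.0
```

Request:
move_arm --moves '[0,-0.016,0.036,0,0,-0.0155,0.0357,0,0,0,0,0]'

```text
t: 52.2
eef_pos: [534.3, -234.0, 161.4]
tcp_rot: [-3.14, -0.001, 1.496]
ft_force: [2.4, 4.4, -3.9]
opening: 0.098
grip_force: 30.0
```

Request:
move_arm --moves '[0,0,0.015,0,0,0,0.015,0,0,0,0,0,0,0,0,0]'

```text
t: 52.7
eef_pos: [534.1, -234.1, 159.9]
tcp_rot: [-3.141, -0.0, 1.496]
ft_force: [-10.5, 8.9, 26.1]
opening: 0.097
grip_force: 30.0
```

Lid hits its stop (26 N). Release, rise, turn towards the knob.

Request:
move_arm --moves '[0,0,0,0,0,0,0,0,0,0,-0.3,0,0,0,-0.31,0,0,0,0,0]' --claw 42

```text
t: 53.32
eef_pos: [535.6, -235.4, 252.0]
tcp_rot: [3.137, 0.002, 1.496]
ft_force: [-0.3, 0.3, 0.1]
opening: 0.439
grip_force: 0.0
```

Request:
move_arm --moves '[0,0,0,-0.1101,0,0,0,-0.1101,0,0,0,-0.1101,0,0,0,-0.1101,0,0,0,-0.1101,0,0,0,-0.1101,0,0,0,-0.1101,0,0,0,0]'

```text
t: 54.32
eef_pos: [534.4, -234.6, 247.9]
tcp_rot: [3.142, -0.002, 2.705]
ft_force: [-0.1, -0.8, -0.5]
opening: 0.439
grip_force: 0.0
```

Run:
```python
from h import *
rows([(444.5,-173,251),(444.5,-173,170)],vmax=40)
# knob position check from s2 crop knob bottom/top: top (497,375)in s4 crop, z=188
print(atz("side",(280+502/4,60+373/4),188),atz("top",(330+300/4,180+497/4),188))
```

```text
from [ 534.4 -234.6  247.9] yaw 2.7053 ft [-0.1 -0.8 -0.5] t 54.3
3 x [0.2389, 0.0397, -0.007] -> [ 444.5 -173.   251. ]
3 x [0.0, 0.0, 0.18] -> [ 444.5 -173.   170. ]
[ 441.66735529 -166.52145321  188.        ] [ 440.48374203 -165.36284435  188.        ]
```

Request:
move_arm --moves '[0.2389,0.0397,0,0,0.2389,0.0397,0,0,0.264,0.059,0,0,0,0,0,0,0,0,0.17,0,0,0,0.18,0,0,0,0.18,0,0,0,0,0]'

```text
t: 55.32
eef_pos: [442.4, -169.0, 168.0]
tcp_rot: [3.141, -0.003, 2.704]
ft_force: [-0.1, 0.2, -0.1]
opening: 0.443
grip_force: 0.0
```

Request:
move_arm --moves '[0,0,0,0,0,0,0,0,0,0,0,0,0,0,0,0]' --claw 19

```text
t: 55.82
eef_pos: [442.7, -169.0, 170.0]
tcp_rot: [-3.142, 0.001, 2.706]
ft_force: [-0.1, -0.6, 0.7]
opening: 0.201
grip_force: 0.4
```

Run:
```python
from h import *
s=monitor.state();p=s["eef_pos"];yaw=s["tcp_rot"][2];rows([])
P=W((-84,35,0))[:2];v=p[:2]-P;ang=np.arctan2(v[1],v[0]);print(P,np.linalg.norm(v),"hasp",ang-np.pi/2+.08)
a1=np.pi/2-.08-0.01; n=9;da=(a1-ang)/n
v1=np.array([[np.cos(da),-np.sin(da)],[np.sin(da),np.cos(da)]])@v-v
print("shift",v1@[np.cos(yaw),np.sin(yaw)]/150,v1@[np.sin(yaw),-np.cos(yaw)]/150,"turn",-da/(np.pi/2),"x",n)
```

```text
from [ 442.7 -169.   170. ] yaw 2.7064 ft [-0.1 -0.6  0.7] t 55.8
[ 505.76567096 -196.59910599] 68.83006211387121 hasp 1.2385058326831633
shift -0.0029548106900703485 0.0635356581256953 turn 0.08831372211137255 x 9
```

Request:
move_arm --moves '[-0.003,0.0635,0,0.0883,-0.003,0.0635,0,0.0883,-0.003,0.0635,0,0.0883,-0.003,0.0635,0,0.0883,-0.003,0.0635,0,0.0883,-0.003,0.0635,0,0.0883,-0.003,0.0635,0,0.0883,-0.003,0.0635,0,0.0883,-0.003,0.0635,0,0.0883,0,0,0,0]'

```text
t: 57.08
eef_pos: [511.8, -127.9, 169.5]
tcp_rot: [-3.141, -0.0, 1.459]
ft_force: [0.3, -0.4, 0.1]
opening: 0.203
grip_force: 0.0
```

Request:
move_arm --moves '[0,0.01,0,0,0,0,0,0]'

```text
t: 57.32
eef_pos: [512.3, -127.9, 169.5]
tcp_rot: [-3.14, -0.0, 1.461]
ft_force: [-4.3, 0.2, 1.5]
opening: 0.199
grip_force: 2.4
```

Stop felt (−4 N). Open, rise and retreat, then compare numerically with the first picture.

Request:
move_arm --moves '[0,0,0,0,0,0,0,0,0,0,-0.25,0,0,0,-0.3,0,0,0,-0.3,0,0.3,0,0,0,0.3,0,0,0,0.3,-0.1,0,0,0.3,-0.1,0,0,0,0,0,0]' --claw 50

```text
t: 58.58
eef_pos: [503.2, 56.4, 297.4]
tcp_rot: [3.141, -0.0, 1.462]
ft_force: [0.6, -0.2, 0.1]
opening: 0.524
grip_force: 0.0
```

Run:
```python
from h import *
rows([])
a=cv2.imread("pics/t0.png");b=viewer.read_camera("top")[:,:,::-1];s0=cv2.imread("pics/full_s0.png");s=viewer.read_camera("side")[:,:,::-1]
for n,i,j,bx in(("tank top",a,b,(335,195,530,300)),("knob top",a,b,(370,262,425,290)),("knob side",s0,s,(350,145,385,190)),("lid side",s0,s,(275,85,400,245)),("spool",a,b,(360,145,410,195)),("block",a,b,(270,155,325,200)),("hammer",a,b,(315,315,435,365))):
    d=cv2.absdiff(i,j)[bx[1]:bx[3],bx[0]:bx[2]].max(2);d=cv2.blur(d,(3,3));print(n,d.max(),(d>40).sum())
# block colours: bucket bar template shift side-by-side with expected
T=(467.6,284.6,-.1133)
g=cv2.cvtColor(b,cv2.COLOR_BGR2GRAY)
for y in(100,0,-100):
    p=proj("top",[W((-20,y,103),T),W((0,y,103),T),W((20,y,103),T)]);
    print(y,p[1].round(1),[g[int(round(q[1])),int(round(q[0]))-8:int(round(q[0]))+9].tolist() for q in p])
```

```text
from [503.2  56.4 297.4] yaw 1.4622 ft [ 0.6 -0.2  0.1] t 58.6
tank top 80 42
knob top 80 42
knob side 166 410
lid side 185 5560
spool 10 0
block 49 16
hammer 46 11
100 [148.5 296.7] [[140, 82, 69, 71, 71, 83, 88, 93, 85, 84, 50, 36, 152, 178, 166, 162, 146], [116, 71, 70, 66, 67, 87, 89, 88, 90, 80, 40, 44, 52, 54, 69, 89, 69], [149, 97, 70, 69, 73, 80, 93, 88, 89, 88, 56, 37, 160, 190, 186, 186, 164]]
0 [192.8 300.8] [[99, 71, 72, 69, 71, 72, 81, 91, 92, 87, 89, 89, 93, 91, 92, 92, 95], [74, 69, 68, 69, 78, 85, 87, 94, 98, 106, 109, 107, 110, 109, 111, 114, 111], [86, 71, 72, 73, 71, 70, 81, 87, 99, 105, 104, 103, 103, 105, 104, 100, 103]]
-100 [237.7 304.8] [[74, 74, 78, 76, 80, 78, 80, 79, 81, 81, 80, 81, 79, 83, 81, 85, 78], [48, 43, 43, 45, 41, 42, 48, 44, 41, 45, 44, 40, 47, 48, 44, 44, 45], [77, 80, 77, 81, 66, 69, 70, 59, 64, 55, 53, 56, 55, 56, 55, 56, 53]]
```

Run:
```python
from h import *
rows([(480,300,300),(152,606,300)],vmax=55)
```

```text
from [503.9  54.2 297.3] yaw 1.4597 ft [ 0.9  0.8 -0.5] t 58.7
5 x [0.3222, -0.068, -0.0036] -> [480. 300. 300.]
9 x [0.1983, -0.2666, 0.0] -> [152. 606. 300.]
```

Request:
move_arm --moves '[0.3222,-0.068,0,0,0.3222,-0.068,0,0,0.3222,-0.068,0,0,0.3222,-0.068,0,0,0.3222,-0.068,0,0]'

```text
t: 59.3
eef_pos: [480.9, 300.4, 297.1]
tcp_rot: [3.141, -0.0, 1.457]
ft_force: [0.6, -0.9, -1.1]
opening: 0.522
grip_force: 0.0
```

Request:
move_arm --moves '[0.1983,-0.2666,0,0,0.1983,-0.2666,0,0,0.1983,-0.2666,0,0,0.1983,-0.2666,0,0,0.1983,-0.2666,0,0,0.1983,-0.2666,0,0,0.1983,-0.2666,0,0,0.1983,-0.2666,0,0,0.1983,-0.2666,0,0,0,0,0,0]'

```text
t: 60.55
eef_pos: [151.8, 607.7, 296.4]
tcp_rot: [-3.141, 0.0, 1.46]
ft_force: [0.5, -1.5, 0.1]
opening: 0.525
grip_force: 0.0
```

Run:
```python
from h import *
rows([])
a=cv2.imread("pics/t0.png");b=viewer.read_camera("top")[:,:,::-1];s0=cv2.imread("pics/full_s0.png");s=viewer.read_camera("side")[:,:,::-1]
cv2.imwrite("pics/full_tend.png",b);cv2.imwrite("pics/full_send.png",s)
for n,i,j,bx in(("tank top",a,b,(335,195,530,300)),("knob top",a,b,(370,262,425,290)),("knob side",s0,s,(350,145,385,190)),("lid side",s0,s,(275,85,400,245)),("spool",a,b,(360,145,410,195)),("block",a,b,(270,155,325,200)),("hammer",a,b,(315,315,435,365))):
    d=cv2.absdiff(i,j)[bx[1]:bx[3],bx[0]:bx[2]].max(2);d=cv2.blur(d,(3,3));print(n,d.max(),(d>40).sum())
for i in(a,b):
    g=cv2.cvtColor(i,cv2.COLOR_BGR2GRAY)
    m=g[266:286,372:396]<70;ys,xs=np.nonzero(m);print("dark knob top",m.sum(),xs.mean()+372,ys.mean()+266)
    bright=g[262:290,372:425];print("hasp bright rows by col",[(c+372,int(r.min()+271),int(r.max()+271)) for c in range(0,52,6) for r in[np.nonzero(bright[9:,c]>125)[0]] if len(r)])
print(tray(b))
g=cv2.cvtColor(b,cv2.COLOR_BGR2GRAY);T=(467.6,284.6,-.1133)
for y in(100,0,-100):
    p=proj("top",[W((0,y,103),T)])[0];r=g[int(p[1])-4:int(p[1])+5,int(p[0])-24:int(p[0])+25].mean(0).astype(int);print(y,p.round(1),r.tolist())
```

```text
from [151.8 607.7 296.4] yaw 1.4603 ft [ 0.5 -1.5  0.1] t 60.5
tank top 76 41
knob top 76 41
knob side 52 36
lid side 52 36
spool 6 0
block 6 0
hammer 7 0
dark knob top 36 382.05555555555554 275.94444444444446
hasp bright rows by col [(378, 271, 278), (384, 278, 278), (390, 271, 279), (396, 271, 279), (402, 271, 279), (408, 271, 279), (414, 271, 280), (420, 273, 277)]
dark knob top 37 381.86486486486484 275.13513513513516
hasp bright rows by col [(378, 271, 277), (384, 277, 277), (390, 271, 278), (396, 271, 278), (402, 271, 278), (408, 271, 279), (414, 271, 280), (420, 273, 277)]
(array([468.6, 288.2]), -0.1174, array([161., 164., 333., 344.]))
100 [148.5 296.7] [84, 84, 84, 82, 83, 83, 84, 82, 105, 165, 190, 145, 93, 81, 81, 101, 135, 117, 78, 66, 65, 68, 80, 86, 85, 83, 73, 45, 40, 74, 85, 93, 107, 100, 89, 92, 94, 84, 82, 89, 77, 73, 66, 68, 91, 135, 115, 66, 50]
0 [192.8 300.8] [127, 132, 79, 54, 46, 52, 47, 51, 48, 68, 130, 188, 199, 160, 110, 134, 126, 76, 67, 65, 67, 71, 74, 86, 87, 84, 84, 70, 47, 69, 100, 104, 95, 95, 112, 127, 114, 97, 88, 81, 78, 75, 71, 73, 132, 131, 77, 46, 48]
-100 [237.7 304.8] [100, 56, 49, 44, 49, 49, 109, 199, 212, 212, 212, 213, 213, 193, 148, 79, 66, 66, 70, 77, 81, 90, 82, 89, 86, 86, 85, 79, 46, 69, 88, 114, 168, 132, 117, 105, 96, 90, 86, 86, 84, 82, 98, 148, 112, 55, 47, 62, 109]
```

The lid matches its starting picture, the hasp is slightly further over the catch than at the start, the bystanders haven't moved, and all three bars are at the expected places in the tray.

```bash
python3 -c "
from h import *
print(order.job_done())"
```

```text
the job is handed in; nothing more can be done
None
```

I handed the job in at about 61 s: all three buckets stand in the drip tray, the lid is shut and the hasp is back over the catch. The final pictures showed the hammer, block and spool unmoved, but no verdict came back.

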